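# Load the particle analyser and slide its chamber cover shut

### The arm

A 6-joint arm with a two-finger parallel gripper is mounted at the origin on the work surface. World frame = base frame: x ahead of the robot, y to its left, z up, the work surface at z = 0. Lengths are in m, angles in rad, forces in N, time in s.
With the tool pointing down it reaches from about 0.4 to 0.925 m from the base axis. Payload 12.5 kg.
Tool frame: the origin (TCP) lies on the front face of the gripper's body, between the roots of the fingers; the fingertips stand 78 mm ahead of it and the grasp point (between the pads) lies 59 mm ahead of it; z points along the fingers, y is the line along which they close (so a half turn about z gives the same grasp; the last joint's range is limited). The gripper opens to 95 mm and grips with 3 to 60 N. Pads are 20 mm wide; open, the fingers measure 119 mm over their backs; the gripper's body (75 mm by 180 mm) begins 59 mm behind the grasp point.
Start: joints at [-1.394, 0.491, 1.559, -0, 1.092, -0.106], TCP at [0.174, -0.6, 0.292] pointing down, gripper open.
Joint ranges: [-3.1, 3.1], [-0.84, 2.19], [0.05, 2.79], [-1.13, 4.28], [0.06, 2.93], [-2.69, 2.69]. Speed limits (rad/s): [2.22, 2.22, 2.79, 3.14, 3.14, 3.14].

### API

Orientations are given as a 3x3 rotation matrix whose columns are the frame's x, y, z axes.
In Python, from plant import env gives the robot as it stands.
- The arm moves only by the tool move_arm, never from a script. Its arguments are lists of equal length, an entry for each row: "dp": the shift along the world's x, y, z each as a share of 0.04 m, from -1 to 1, a list of three; "angular": the turn, a rotation vector about the world's x, y, z each as a share of 0.1 rad, from -1 to 1, a list of three. A call has 1 to 10 rows; each row shifts and turns the commanded pose from where the row before left it; what a row does not reach is not made up. A row lasts 1/10 s, in which the tool goes at most 50 mm and 8.59 degrees, less where a joint would pass 70% of its speed; a pose out of reach is approached as far as the arm can. A call with a number of a shift or a turn outside -1 to 1 is refused whole. A call with a gripper value outside its range is refused whole. "hand" is the opening, from -1 (shut) to 1 (fully open), set as the call begins (left out, the last holds). The fingers move at their own pace and stop on an object; "force" is the grip in N (left out, the last holds). Time passes only in rows, so rows that do not move let the fingers close. It gives the time, the measured TCP pose, the force, the opening and the grip force at its end, in the units of the state.
- env.get_state(): the state, without advancing time (a new reading comes with each control period).
- env.get_image(name): name is "side" or "top"; returns a dict with "frame" (420x560x3 uint8, red, green, blue), "range_z" (420x560 float32, m along the optical axis (not along the pixel's ray), 0 where there is no reading), "intrinsics" (3x3 intrinsics, pixels), "world_to_cam" (4x4, takes a point from world to camera coordinates). Camera axes: x right, y down, z forward; pixel columns grow to the right and rows downward; lengths in m; the calibration is good to about 2 mm. A picture is of the moment at which its call begins.
- env.finish_job(): hands the job in; it is judged then, once.
Trained networks look in a picture, given as the dict that the camera call returned (one of the last four; its "shot" number tells which), for a name from the list of things; names that differ only in an ending like _2 or _b are one class to them, and where a whole thing is asked for, a point or a joint stands for the part that bears it (a point fixed in the world has none). Each returns a list of dicts, best first, with "conf" (0 to 1); they miss things now and then, are a little off and sometimes report something else, mostly with a low value. They report only what shows in the picture. A call takes as long as a camera call.
- env.find_in(picture, target): "pixel" ([row, column] in pixels, amid what is visible of it).
- env.masks_of(picture, target): "mask" (420x560 bool, what is visible of it) and "pixel" ([row, column] in pixels, amid what is visible of it).
- env.mark_of(picture, target): "pixel" ([row, column] in pixels: a listed point, or the origin of a listed thing).
The state is a dict: "t": time; "qpos": joint angles; "dq": joint speeds; "effort": joint torques, N m; "tool_pos": TCP position; "eef_rot": TCP orientation; "wrist_force": force on the tool from outside, world axes, zero at the start; "torque": the same for the moment, N m; "finger_gap": finger opening in m; "grip_force": force on a finger pad.
Only numpy, scipy, OpenCV 4.12 (cv2) and the standard library are available. Lean on these libraries where they do the work, as an engineer would, in place of code of your own. Each camera call takes 0.05 s, during which the arm holds its last target. There are 200 camera calls.

### The job

Slide the analyser's black chamber cover up its sloping deck until it is open, lay the blue sample cassette flat on the chamber floor (rib up, set down, not dropped), then slide the cover down until the chamber is fully closed. Keep the cassette from tipping over, and leave the yellow cassette, the bottle and the mouse where they are.

Things in the scene. Friction and masses are not known exactly. Their poses are not given: they have to be found in the camera images.
- analyser: White benchtop particle analyser on a dark grey foot, 220 mm wide, 345 deep, 305 high, fixed. Its deck slopes 30 degrees, low edge towards the robot; a white hood leans over the deck's upper end, so a vertical gripper does not fit over the opened handle. Origin on the bench below the chamber floor's centre; x to its rear, z up. Position and yaw vary.
- chamber: Black-lined well in the sloping deck: 104 mm along the slope, 78 wide, 54 deep. Origin at its floor's centre; x up the slope, y across, z square to the deck (30 degrees off vertical, towards the robot). Here the deck is at z = 54 mm; cover rails 8 mm high at y = +-49 to 54; the hood's face, square to the deck, at x = 132, z = 67 to 158, full width. The cover slides into a slot under the hood.
- cover (a joint): Slide of the chamber cover (black plate 118 x 94 x 5 mm lying on the deck), in m: 0 = fully closed, 0.115 = fully open (up the slope, along the chamber's x). It stays where it is left; moving it takes about 2 to 4 N. Starts closed or up to 60 mm open.
- cover_grip (a point): Grip point on the cover's orange handle, a block near the cover's lower edge: 30 mm along the slope, 16 wide, 28 high above the plate. The point is on its centre line, 6 mm below its top, at x = -42 mm + joint value and z = 82 mm in the chamber frame. Axes as the chamber's.
- cassette: Flat blue plastic sample cassette, 90 x 62 x 18 mm, with a white grip rib along the middle of its top (60 long, 14 thick, 28 high, whole height 46 mm). Origin at the centre of its underside, x along the length and rib, z up. Same both ways round, about 180 g. Starts flat on the bench left or right of the analyser.
- cassette_grip (a point): Grip point on the blue cassette's white rib, 41 mm above its underside, 5 mm below the rib's top, over its centre. Axes as the cassette's.
- spare: Flat yellow plastic sample cassette, 90 x 62 x 18 mm, with a white grip rib along the middle of its top (60 long, 14 thick, 28 high, whole height 46 mm). Origin at the centre of its underside, x along the length and rib, z up. Same both ways round, about 180 g. Starts flat on the bench left or right of the analyser. A bystander: not to be moved.
- bottle: Bystander: clear bottle with a blue cap, 64 mm in diameter, 150 mm high. Origin at the centre of its underside.
- mouse: Bystander: black computer mouse, 105 x 60 x 32 mm. Origin at the centre of its underside.

How it is judged:
By the outcome, as a careful person would: the job done as asked, in the order asked, and still so for the second after the job is handed in, with the robot touching nothing.
It also fails if it takes over 56 s, if anything falls off the work surface, if the arm or the gripper's body presses on something with over 40 N, if the wrist force passes 120 N, or if a joint passes its speed limit or range.

## Working session

There is one attempt and no reset: what is moved stays moved. The work goes in short steps, Python scripts to look and compute and a tool call to move; the robot and the scene stay as the last step left them, time stands still between calls to the robot, and variables do not carry over. Pictures are saved under pics/ and viewed, at most 10 in all, crops included, and the job is handed in when it is done.

Besides the shell and the picture viewer there is one more tool, called after "Request:" as name(argument=value, ...) on one line, values as JSON. move_arm: Moves the arm, as the interface text tells. Its arguments: {"type":"object","properties":{"dp":{"type":"array","items":{"type":"array","items":{"type":"number","minimum":-1,"maximum":1}}},"angular":{"type":"array","items":{"type":"array","items":{"type":"number","minimum":-1,"maximum":1}}},"hand":{"type":"number"},"force":{"type":"number"}},"required":["dp","angular"]}

```bash
ls; mkdir -p pics; cat > h.py <<'E'
import numpy as np, cv2
from plant import env
def world(p,mask):
    K=np.array(p["intrinsics"]);T=np.linalg.inv(np.array(p["world_to_cam"]))
    r,c=np.nonzero(mask&(p["range_z"]>0));z=p["range_z"][r,c]
    P=np.stack([(c-K[0,2])*z/K[0,0],(r-K[1,2])*z/K[1,1],z,np.ones_like(z)])
    return (T@P)[:3].T
def ray(p,px):
    K=np.array(p["intrinsics"]);T=np.linalg.inv(np.array(p["world_to_cam"]))
    d=T[:3,:3]@np.array([(px[1]-K[0,2])/K[0,0],(px[0]-K[1,2])/K[1,1],1]);return T[:3,3],d
def save(p,n): cv2.imwrite("pics/"+n,p["frame"][:,:,::-1])
E
python3 - <<'E'
from h import *
np.set_printoptions(precision=4,suppress=True)
ims=[]
for n in("top","side"):
    p=env.get_image(n);ims.append(p["frame"][:,:,::-1])
    print(n,"cam",np.linalg.inv(p["world_to_cam"])[:3,3])
    np.savez(f"{n}0.npz",**{k:p[k] for k in("frame","range_z","intrinsics","world_to_cam")})
    for t in("analyser","chamber","cover","cover_grip","cassette","cassette_grip","spare","bottle","mouse"):
        m=env.mark_of(p,t)[:2];k=env.masks_of(p,t)[:1]
        print(t,[(np.round(a["pixel"],1),round(a["conf"],2)) for a in m])
        if k:
            w=world(p,k[0]["mask"]);print("   mask",round(k[0]["conf"],2),len(w),np.median(w,0),w.min(0),w.max(0))
            np.save(f"{n}_{t}.npy",k[0]["mask"])
    save(p,n+"0.png")
E
```

```text
pics
top cam [ 0.5253 -0.0043  1.0246]
analyser [(array([201.9, 284.4]), 0.61)]
   mask 0.35 800 [0.6758 0.3011 0.101 ] [ 0.6514  0.2823 -0.0026] [0.7104 0.3404 0.1555]
chamber []
   mask 0.88 6942 [ 0.6341 -0.0273  0.2491] [ 0.4815 -0.1917 -0.004 ] [0.742  0.12   0.3123]Traceback (most recent call last):
  File "<stdin>", line 9, in <module>
ValueError: it knows: analyser, bottle, cassette, cassette_grip, chamber, cover_grip, mouse, spare
```

```bash
python3 - <<'E'
from h import *
np.set_printoptions(precision=4,suppress=True)
for n in("top","side"):
    p=env.get_image(n)
    print(n,"cam",np.linalg.inv(p["world_to_cam"])[:3,3])
    np.savez(f"{n}0.npz",**{k:p[k] for k in("frame","range_z","intrinsics","world_to_cam")})
    for t in("analyser","chamber","cover_grip","cassette","cassette_grip","spare","bottle","mouse"):
        m=env.mark_of(p,t)[:2];k=env.masks_of(p,t)[:1]
        print(t,[(np.round(a["pixel"],1),round(a["conf"],2)) for a in m])
        if k:
            w=world(p,k[0]["mask"]);print("   mask",round(k[0]["conf"],2),len(w),np.median(w,0),w.min(0),w.max(0))
            np.save(f"{n}_{t}.npy",k[0]["mask"])
    save(p,n+"0.png")
E
```

```text
top cam [ 0.5253 -0.0043  1.0246]
analyser [(array([203.4, 285.7]), 0.59)]
   mask 0.97 16338 [ 0.6459 -0.0269  0.2524] [ 0.4765 -0.1704 -0.0025] [0.8166 0.1161 0.3131]
chamber [(array([203.7, 287.7]), 0.87)]
   mask 0.82 6664 [ 0.6345 -0.0281  0.2546] [ 0.4856 -0.1812 -0.0006] [0.7067 0.0824 0.3131]
cover_grip [(array([227.8, 287.7]), 0.81)]
   mask 0.89 1924 [ 0.5783 -0.0279  0.1552] [ 0.5178 -0.0753  0.1191] [0.629  0.0181 0.1842]
cassette [(array([225.8, 166.1]), 0.59)]
   mask 0.8 821 [0.5329 0.2871 0.0187] [ 0.4884  0.2563 -0.0002] [0.5771 0.3282 0.0499]
cassette_grip [(array([225. , 155.6]), 0.69)]
   mask 0.9 884 [0.532  0.2866 0.0185] [ 0.4854  0.2548 -0.0036] [0.5795 0.3282 0.0499]
spare [(array([266.4, 399.2]), 0.67)]
   mask 0.93 896 [ 0.4337 -0.3207  0.0188] [ 0.3796 -0.3666 -0.0035] [ 0.4842 -0.2821  0.0512]
bottle [(array([165.1, 157.8]), 0.59)]
   mask 0.6 806 [0.6761 0.302  0.1013] [ 0.6515  0.2823 -0.0018] [0.7295 0.3776 0.153 ]
mouse [(array([169.1, 409.3]), 0.77)]
   mask 0.91 905 [ 0.6952 -0.3415  0.0214] [ 0.6413 -0.3799 -0.0018] [ 0.7538 -0.3101  0.0367]
side c
[... 354 characters left out ...]
]), 0.7), (array([239.7, 290.2]), 0.46)]
   mask 0.71 1292 [ 0.5751 -0.0192  0.1534] [ 0.5144 -0.0728  0.1053] [0.6278 0.022  0.1813]
cassette [(array([334.7, 222.2]), 0.75)]
   mask 0.82 1744 [0.5201 0.3038 0.0182] [ 0.4829  0.2541 -0.0003] [0.5773 0.3324 0.0479]
cassette_grip [(array([315.1, 218.8]), 0.57)]
   mask 0.94 1835 [0.5208 0.304  0.0181] [ 0.4829  0.2448 -0.0033] [0.5915 0.3324 0.0479]
spare [(array([204.2, 391.4]), 0.63)]
   mask 0.67 659 [ 0.4278 -0.3105  0.0179] [ 0.3819 -0.4328 -0.0025] [ 0.4847 -0.276   0.0473]
bottle [(array([304.5, 149.7]), 0.57)]
   mask 0.81 2376 [0.6655 0.3313 0.08  ] [ 0.6495  0.1662 -0.0021] [0.8716 0.3512 0.1517]
mouse [(array([206.3, 393.9]), 0.34)]
```

View pics/top0.png

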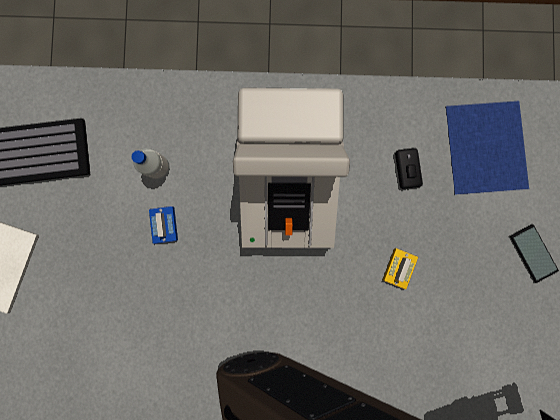

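View pics/side0.png

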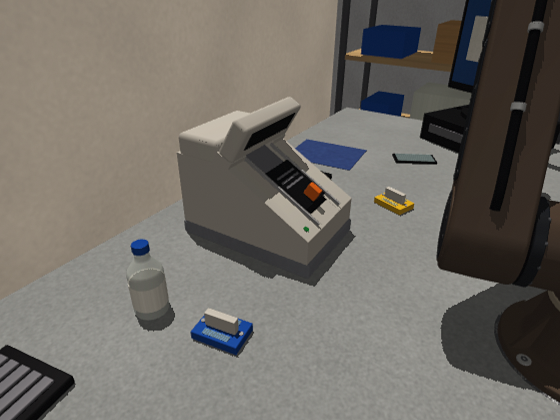

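The top view shows the handle at about (228,288), the blue cassette at (225,163), and the yellow one at (268,401). In the side view the cover looks part open, with the handle at (190,314). Next I'll fit the poses.

```bash
cat > fit.py <<'E'
from h import *
np.set_printoptions(precision=4,suppress=True)
A=[];O=[];B=[];W=[]
for n in("top","side"):
    p=dict(np.load(f"{n}0.npz"));hsv=cv2.cvtColor(p["frame"],cv2.COLOR_RGB2HSV).astype(int);H,S,V=hsv[...,0],hsv[...,1],hsv[...,2]
    o=(H<16)&(S>180)&(V>120)
    w=world(p,o);w=w[(abs(w[:,0]-.57)<.1)&(abs(w[:,1]+.03)<.06)&(w[:,2]>.1)];O.append(w)
    print(n,"orange",len(w),np.median(w,0),w.min(0),w.max(0))
    a=world(p,np.ones(o.shape,bool));A.append(a)
    b=world(p,np.load(f"{n}_cassette.npy"));B.append(b)
    # deck plane: points beside the cover
    d=a[(a[:,0]>.49)&(a[:,0]<.60)&(abs(a[:,1]+.028)<.11)&(abs(a[:,1]+.028)>.062)&(a[:,2]>.07)&(a[:,2]<.22)]
    for _ in range(6):
        c=d.mean(0);nn=np.linalg.svd(d-c)[2][2];nn*=np.sign(nn[2]);r=(d-c)@nn;d=d[abs(r)<max(.002,1.5*r.std())]
    print("plane",len(d),c,nn,"tilt",np.degrees(np.arccos(nn[2])),"yaw",np.degrees(np.arctan2(-nn[1],-nn[0])),r.std())
    # cassette
    body=b[(abs(b[:,2]-.018)<.004)];rib=b[b[:,2]>.043]
    for q,s in((body,"body"),(rib,"rib")):
        if len(q)>10:
            rc=cv2.minAreaRect((q[:,:2]*1000).astype(np.float32));print(s,len(q),rc)
    # mid-height analyser side edges
    f=a[(a[:,0]>.45)&(a[:,0]<.9)&(abs(a[:,1]+.03)<.16)&(a[:,2]>.285)]
    if len(f)>20: print("hoodtop",len(f),f.min(0),f.max(0),cv2.minAreaRect((f[:,:2]*1000).astype(np.float32)))
    s=a[(a[:,0]>.55)&(a[:,0]<.85)&(a[:,1]>.05)&(a[:,1]<.12)&(a[:,2]>.06)&(a[:,2]<.12)]
    if len(s)>50:
        k=cv2.fitLine((s[:,:2]).astype(np.float32),cv2.DIST_HUBER,0,.01,.01).ravel();print("sideface",len(s),k,np.degrees(np.arctan2(k[1],k[0])))
print("state",env.get_state())
E
python3 fit.py
```

```text
top orange 102 [ 0.5334 -0.0295  0.155 ] [ 0.5155 -0.0355  0.1399] [ 0.5519 -0.0234  0.1641]
plane 1687 [ 0.5466 -0.0296  0.1277] [-0.5001 -0.0085  0.8659] tilt 30.011035714716208 yaw 0.968537280464299 0.0009929241063363849
body 585 ((533.12109375, 292.6899108886719), (86.2740707397461, 62.84223175048828), 8.44760799407959)
rib 126 ((532.0263671875, 292.205810546875), (58.97716522216797, 14.88884449005127), 8.617504119873047)
hoodtop 2746 [ 0.6262 -0.1374  0.2851] [0.6766 0.082  0.3131] ((651.6016235351562, -27.533889770507812), (48.43236541748047, 219.5696258544922), 0.6822637319564819)
side orange 65 [ 0.5283 -0.0275  0.154 ] [ 0.5156 -0.0755  0.1323] [ 0.561  -0.0183  0.1624]
plane 1449 [ 0.5444 -0.0078  0.1261] [-0.4998 -0.0102  0.8661] tilt 29.995249314229245 yaw 1.1684135924745622 0.0008580166874168473
body 936 ((531.2252197265625, 295.89154052734375), (90.27075958251953, 61.613739013671875), 9.262807846069336)
rib 221 ((531.2615356445312, 294.8752746582031), (60.38949966430664, 15.367855072021484), 8.944073677062988)
hoodtop 1191 [ 0.6242 -0.133   0.285 ] [0.67   0.0868 0.31  ] ((642.1521606445312, -22.976478576660156), (220.50672912597656, 45.292049407958984), 87.1725845336914)
sideface 2198 [0.9998 0.0195 0.6751 0.0854] 1.1159518
state {'t': 1.95, 'qpos': array([-1.3936,  0.4909,  1.5589, -0.    ,  1.0917, -0.1056]), 'dq': array([ 0.0007, -0.0004,  0.0022,  0.001 ,  0.0008,  0.0014]), 'effort': array([ -0.0006, -61.2459, -25.8426,   0.0693,   0.0446,  -0.    ]), 'tool_pos': array([ 0.1744, -0.6002,  0.2923]), 'eef_rot': array([[ 0.9603,  0.2791,  0.    ],
       [ 0.2791, -0.9603, -0.0001],
       [-0.    ,  0.0001, -1.    ]]), 'wrist_force': array([ 0.3571,  0.7578, -1.5027]), 'torque': array([-0.0316,  0.002 ,  0.0074]), 'grip_force': 0.0, 'finger_gap': 0.09504246947850818}
```

```bash
cat > fr.py <<'E'
import numpy as np
psi=np.radians(1.05);c=np.cos(psi);s=np.sin(psi);C=np.cos(np.pi/6)
R=np.array([[C*c,-s,-.5*c],[C*s,c,-.5*s],[.5,0,C]])
E
python3 - <<'E'
from h import *; from fr import R
np.set_printoptions(precision=4,suppress=True)
for n in("top","side"):
    p=dict(np.load(f"{n}0.npz"));hsv=cv2.cvtColor(p["frame"],cv2.COLOR_RGB2HSV).astype(int);H,S,V=hsv[...,0],hsv[...,1],hsv[...,2]
    a=world(p,np.ones(H.shape,bool))@R
    q=world(p,np.ones(H.shape,bool))
    d=a[(q[:,0]>.49)&(q[:,0]<.60)&(abs(q[:,1]+.028)<.11)&(abs(q[:,1]+.028)>.062)&(q[:,2]>.07)&(q[:,2]<.22)]
    w0=np.median(d[:,2]);print(n,"deck w",w0,"v range",np.percentile(d[:,1],[.5,99.5]))
    h=a[(a[:,2]>w0+.02)&(a[:,2]<w0+.1)&(abs(a[:,1]+.035)<.1)&(a[:,0]>.5)&(a[:,0]<.8)]
    print("hood u",len(h),np.percentile(h[:,0],[2,25,50,75,98]))
    o=(H<16)&(S>150)&(V>60)
    w=world(p,o)@R;w=w[(w[:,2]>w0)&(w[:,2]<w0+.045)&(abs(w[:,1]+.037)<.04)&(w[:,0]>.4)&(w[:,0]<.65)]
    t=w[w[:,2]>w0+.029]
    print("orange",len(w),len(t),np.percentile(t,[2,50,98],axis=0).ravel(),"w max",np.percentile(w[:,2],[5,98])-w0)
    print("all",np.percentile(w,[2,98],axis=0).ravel())
    # front lower edge of deck
    print("low u",np.percentile(d[:,0],[.5]), "lowest", a[(abs(a[:,2]-w0)<.003)&(abs(a[:,1]+.037)<.1)&(a[:,0]>.35)&(a[:,0]<.7)][:,0].min())
E
```

```text
top deck w -0.16247538936615025 v range [-0.1478  0.0704]
hood u 2920 [0.5395 0.7262 0.727  0.743  0.756 ]
orange 125 92 [ 0.5203 -0.0468 -0.1325  0.5357 -0.0382 -0.1289  0.5491 -0.0312 -0.126 ] w max [0.0113 0.0364]
all [ 0.5203 -0.0469 -0.1538  0.5495 -0.0313 -0.1261]
low u [0.4701] lowest 0.4630371047739854
side deck w -0.1630246050031612 v range [-0.1464  0.0725]
hood u 1242 [0.5237 0.6851 0.6858 0.6869 0.7512]
orange 197 78 [ 0.5197 -0.043  -0.1338  0.534  -0.033  -0.1292  0.5473 -0.028  -0.1275] w max [0.0083 0.0351]
all [ 0.5194 -0.0597 -0.1562  0.5538 -0.0271 -0.1279]
low u [0.4699] lowest 0.4618806100308981
```

```bash
cat > plan.py <<'E'
import sys
from h import *; from fr import R
from scipy.spatial.transform import Rotation as Ro
np.set_printoptions(precision=3,suppress=True)
RT=np.column_stack([R[:,0],-R[:,1],-R[:,2]])
def down(yaw): c,s=np.cos(yaw),np.sin(yaw); return np.array([[c,s,0],[s,-c,0],[0,0,-1.]])
def grasp(uvw,off=.059): return R@(np.array(uvw)+[0,0,off])
def plan(p,Rt,n,start=None):
    s=env.get_state();p0,R0=(s["tool_pos"],s["eef_rot"]) if start is None else start
    rv=Ro.from_matrix(Rt@np.array(R0).T).as_rotvec()
    print("to",p,"total dp",(p-p0)/.04,"rot",rv/.1,"| rows",n,"dp",(p-p0)/.04/n,"ang",rv/.1/n)
def st():
    s=env.get_state();g=s["tool_pos"]+.059*s["eef_rot"][:,2]
    print("t",s["t"],"tcp",s["tool_pos"],"grasp uvw",g@R,"gw",g,"F",s["wrist_force"],"gap",s["finger_gap"],s["grip_force"])
E
python3 - <<'E'
from plan import *
st();g=[.5345,-.0376,-.133]
plan(grasp(g,.119),RT,20); plan(grasp(g),RT,6,(grasp(g,.119),RT))
E
```

```text
t 1.95 tcp [ 0.174 -0.6    0.292] grasp uvw [ 0.258 -0.603  0.12 ] gw [ 0.174 -0.6    0.233] F [ 0.357  0.758 -1.503] gap 0.09504246947850818 0.0
to [ 0.471 -0.029  0.255] total dp [ 7.402 14.28  -0.928] rot [ 0.789 -5.192 -2.584] | rows 20 dp [ 0.37   0.714 -0.046] ang [ 0.039 -0.26  -0.129]
to [ 0.5   -0.028  0.203] total dp [ 0.75   0.014 -1.299] rot [0. 0. 0.] | rows 6 dp [ 0.125  0.002 -0.217] ang [0. 0. 0.]
```

Request:
move_arm(dp=[[0.37, 0.714, -0.046], [0.37, 0.714, -0.046], [0.37, 0.714, -0.046], [0.37, 0.714, -0.046], [0.37, 0.714, -0.046], [0.37, 0.714, -0.046], [0.37, 0.714, -0.046], [0.37, 0.714, -0.046], [0.37, 0.714, -0.046], [0.37, 0.714, -0.046]], angular=[[0.04, -0.26, -0.13], [0.04, -0.26, -0.13], [0.04, -0.26, -0.13], [0.04, -0.26, -0.13], [0.04, -0.26, -0.13], [0.04, -0.26, -0.13], [0.04, -0.26, -0.13], [0.04, -0.26, -0.13], [0.04, -0.26, -0.13], [0.04, -0.26, -0.13]], hand=0.05)

```text
t: 2.95
tool_pos: [0.3228, -0.3135, 0.274]
eef_rot: [[0.954, 0.148, 0.26], [0.148, -0.989, 0.022], [0.26, 0.017, -0.965]]
wrist_force: [0.4, 1.2, -0.1]
finger_gap: 0.0502
grip_force: 0.0
```

Request:
move_arm(dp=[[0.37, 0.714, -0.046], [0.37, 0.714, -0.046], [0.37, 0.714, -0.046], [0.37, 0.714, -0.046], [0.37, 0.714, -0.046], [0.37, 0.714, -0.046], [0.37, 0.714, -0.046], [0.37, 0.714, -0.046], [0.37, 0.714, -0.046], [0.37, 0.714, -0.046]], angular=[[0.04, -0.26, -0.13], [0.04, -0.26, -0.13], [0.04, -0.26, -0.13], [0.04, -0.26, -0.13], [0.04, -0.26, -0.13], [0.04, -0.26, -0.13], [0.04, -0.26, -0.13], [0.04, -0.26, -0.13], [0.04, -0.26, -0.13], [0.04, -0.26, -0.13]])

```text
t: 3.95
tool_pos: [0.4709, -0.0277, 0.2557]
eef_rot: [[0.865, 0.016, 0.502], [0.013, -1.0, 0.01], [0.502, -0.002, -0.865]]
wrist_force: [0.5, -1.0, -0.6]
finger_gap: 0.0497
grip_force: 0.0
```

Request:
move_arm(dp=[[0, 0, 0], [0, 0, 0]], angular=[[0, 0, 0], [0, 0, 0]])

```text
t: 4.15
tool_pos: [0.4704, -0.0284, 0.2554]
eef_rot: [[0.866, 0.019, 0.5], [0.016, -1.0, 0.011], [0.501, -0.001, -0.866]]
wrist_force: [-0.6, 0.2, -0.4]
finger_gap: 0.0501
grip_force: 0.0
```

```bash
python3 - <<'E'
from plan import *
st();g=[.5345,-.0376,-.133]
plan(grasp(g),RT,6)
E
```

```text
t 4.15 tcp [ 0.47  -0.028  0.255] grasp uvw [ 0.535 -0.037 -0.073] gw [ 0.5   -0.028  0.204] F [-0.638  0.154 -0.352] gap 0.05012827981184015 0.0
to [ 0.5   -0.028  0.203] total dp [ 0.752  0.    -1.307] rot [-0.013  0.006 -0.007] | rows 6 dp [ 0.125  0.    -0.218] ang [-0.002  0.001 -0.001]
```

Descend, then grip.

Request:
move_arm(dp=[[0.125, 0, -0.217], [0.125, 0, -0.217], [0.125, 0, -0.217], [0.125, 0, -0.217], [0.125, 0, -0.217], [0.125, 0, -0.217], [0, 0, 0]], angular=[[0, 0, 0], [0, 0, 0], [0, 0, 0], [0, 0, 0], [0, 0, 0], [0, 0, 0], [0, 0, 0]])

```text
t: 4.85
tool_pos: [0.5005, -0.0301, 0.2028]
eef_rot: [[0.866, 0.015, 0.5], [0.013, -1.0, 0.009], [0.5, -0.002, -0.866]]
wrist_force: [0.4, 0.2, 1.0]
finger_gap: 0.0499
grip_force: 0.0
```

Request:
move_arm(dp=[[0, 0, 0], [0, 0, 0], [0, 0, 0], [0, 0, 0], [0, 0, 0], [0, 0, 0], [0, 0, 0]], angular=[[0, 0, 0], [0, 0, 0], [0, 0, 0], [0, 0, 0], [0, 0, 0], [0, 0, 0], [0, 0, 0]], hand=-1, force=15)

```text
t: 5.55
tool_pos: [0.5004, -0.0292, 0.2036]
eef_rot: [[0.865, 0.017, 0.501], [0.014, -1.0, 0.009], [0.501, -0.001, -0.865]]
wrist_force: [-3.2, -3.0, 4.1]
finger_gap: 0.0158
grip_force: 15.0
```

```bash
python3 - <<'E'
from plan import *
st()
print(R[:,0]*.092/.04)
p=env.get_image("side");save(p,"side1.png")
E
```

```text
t 5.55 tcp [ 0.5   -0.029  0.204] grasp uvw [ 0.535 -0.038 -0.133] gw [ 0.53  -0.029  0.153] F [-3.189 -2.958  4.055] gap 0.015773929881992874 15.000197142362595
[1.992 0.037 1.15 ]
```

View pics/side1.png

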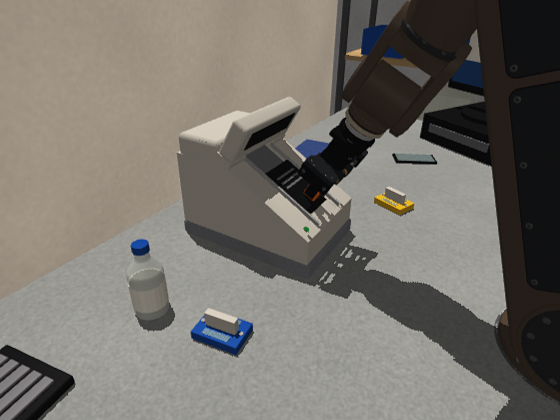

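The picture shows the orange handle held between the fingers at about (190,315). Now I'll slide it up, first most of the way, then creep to the stop.

Request:
move_arm(dp=[[0.2, 0.004, 0.115], [0.2, 0.004, 0.115], [0.2, 0.004, 0.115], [0.2, 0.004, 0.115], [0.2, 0.004, 0.115], [0.2, 0.004, 0.115], [0.2, 0.004, 0.115], [0.2, 0.004, 0.115], [0.2, 0.004, 0.115]], angular=[[0, 0, 0], [0, 0, 0], [0, 0, 0], [0, 0, 0], [0, 0, 0], [0, 0, 0], [0, 0, 0], [0, 0, 0], [0, 0, 0]])

```text
t: 6.5
tool_pos: [0.5723, -0.0278, 0.2451]
eef_rot: [[0.866, 0.017, 0.5], [0.014, -1.0, 0.009], [0.501, -0.001, -0.866]]
wrist_force: [-7.7, -5.5, 6.3]
finger_gap: 0.016
grip_force: 15.0
```

Request:
move_arm(dp=[[0.05, 0.001, 0.029], [0.05, 0.001, 0.029], [0.05, 0.001, 0.029]], angular=[[0, 0, 0], [0, 0, 0], [0, 0, 0]])

```text
t: 6.8
tool_pos: [0.5781, -0.0277, 0.2485]
eef_rot: [[0.866, 0.017, 0.501], [0.014, -1.0, 0.009], [0.501, -0.001, -0.866]]
wrist_force: [-7.5, -5.5, 7.7]
finger_gap: 0.0159
grip_force: 15.0
```

```bash
python3 - <<'E'
from plan import *
st()
E
```

```text
t 6.8 tcp [ 0.578 -0.028  0.248] grasp uvw [ 0.624 -0.038 -0.133] gw [ 0.608 -0.027  0.197] F [-7.512 -5.546  7.727] gap 0.015931184815251707 15.001254379749298
```

Request:
move_arm(dp=[[0.05, 0.001, 0.029], [0.05, 0.001, 0.029], [0, 0, 0]], angular=[[0, 0, 0], [0, 0, 0], [0, 0, 0]])

```text
t: 7.1
tool_pos: [0.582, -0.0276, 0.2507]
eef_rot: [[0.866, 0.017, 0.5], [0.014, -1.0, 0.01], [0.5, -0.001, -0.866]]
wrist_force: [-7.9, -4.8, 6.4]
finger_gap: 0.0162
grip_force: 15.0
```

Request:
move_arm(dp=[[0.05, 0.001, 0.029], [0, 0, 0]], angular=[[0, 0, 0], [0, 0, 0]])

```text
t: 7.3
tool_pos: [0.583, -0.0276, 0.251]
eef_rot: [[0.867, 0.017, 0.497], [0.014, -1.0, 0.01], [0.498, -0.002, -0.867]]
wrist_force: [-13.3, -7.7, 4.8]
finger_gap: 0.0164
grip_force: 15.0
```

```bash
python3 - <<'E'
from plan import *
np.set_printoptions(precision=4,suppress=True)
st()
E
```

```text
t 7.3 tcp [ 0.583  -0.0276  0.251 ] grasp uvw [ 0.6297 -0.0382 -0.1328] gw [ 0.6123 -0.027   0.1998] F [-13.2974  -7.6835   4.7747] gap 0.016361653689543464 15.002557933330536
```

Request:
move_arm(dp=[[0, 0, 0], [0, 0, 0], [0, 0, 0], [-0.1, 0, 0.173], [-0.15, 0, 0.26], [-0.25, 0, 0.43], [-0.25, 0, 0.43], [-0.25, 0, 0.43], [0, 0, 0]], angular=[[0, 0, 0], [0, 0, 0], [0, 0, 0], [0, 0, 0], [0, 0, 0], [0, 0, 0], [0, 0, 0], [0, 0, 0], [0, 0, 0]], hand=0.05)

```text
t: 8.2
tool_pos: [0.5438, -0.0272, 0.3236]
eef_rot: [[0.863, 0.017, 0.504], [0.015, -1.0, 0.009], [0.504, -0.0, -0.863]]
wrist_force: [-0.1, -0.7, 0.2]
finger_gap: 0.0495
grip_force: 0.0
```

```bash
python3 - <<'E'
from plan import *
st();D=down(np.radians(8.8))
plan(np.array([.5318,.2935,.19]),D,20)
E
```

```text
t 8.2 tcp [ 0.544 -0.027  0.324] grasp uvw [ 0.632 -0.037 -0.05 ] gw [ 0.574 -0.027  0.273] F [-0.081 -0.669  0.181] gap 0.04951870116041102 0.0
to [0.532 0.293 0.19 ] total dp [-0.299  8.018 -3.34 ] rot [-0.454  5.272  1.335] | rows 20 dp [-0.015  0.401 -0.167] ang [-0.023  0.264  0.067]
```

Request:
move_arm(dp=[[-0.2, 0.4, 0], [-0.2, 0.4, 0], [0, 0.5, 0], [0, 0.5, 0], [0, 0.5, 0], [0, 0.5, 0], [0, 0.5, 0], [0, 0.5, 0], [0, 0.5, 0], [0, 0.5, 0]], angular=[[-0.02, 0.26, 0.07], [-0.02, 0.26, 0.07], [-0.02, 0.26, 0.07], [-0.02, 0.26, 0.07], [-0.02, 0.26, 0.07], [-0.02, 0.26, 0.07], [-0.02, 0.26, 0.07], [-0.02, 0.26, 0.07], [-0.02, 0.26, 0.07], [-0.02, 0.26, 0.07]])

```text
t: 9.2
tool_pos: [0.5283, 0.1656, 0.3204]
eef_rot: [[0.962, 0.088, 0.259], [0.086, -0.996, 0.018], [0.26, 0.005, -0.966]]
wrist_force: [0.1, 0.4, 1.0]
finger_gap: 0.0504
grip_force: 0.0
```

Request:
move_arm(dp=[[0, 0.4, -0.3], [0, 0.4, -0.35], [0, 0.4, -0.35], [0, 0.4, -0.35], [0, 0.4, -0.35], [0, 0.4, -0.35], [0, 0.4, -0.35], [0, 0.3, -0.35], [0.05, 0.2, -0.3], [0.05, 0.1, -0.2]], angular=[[-0.02, 0.26, 0.07], [-0.02, 0.26, 0.07], [-0.02, 0.26, 0.07], [-0.02, 0.26, 0.07], [-0.02, 0.26, 0.07], [-0.02, 0.26, 0.07], [-0.02, 0.26, 0.07], [-0.02, 0.26, 0.07], [-0.02, 0.26, 0.07], [-0.02, 0.26, 0.07]])

```text
t: 10.2
tool_pos: [0.5321, 0.3012, 0.1887]
eef_rot: [[0.987, 0.158, -0.001], [0.158, -0.987, 0.007], [-0.0, -0.007, -1.0]]
wrist_force: [0.2, -0.7, -0.4]
finger_gap: 0.0498
grip_force: 0.0
```

```bash
python3 - <<'E'
from plan import *
st();D=down(np.radians(8.8))
plan(np.array([.5318,.2935,.100]),D,8)
p=env.get_image("top");save(p,"top1.png")
np.savez("top1.npz",**{k:p[k] for k in("frame","range_z","intrinsics","world_to_cam")})
hsv=cv2.cvtColor(p["frame"],cv2.COLOR_RGB2HSV).astype(int);H,S,V=hsv[...,0],hsv[...,1],hsv[...,2]
w=world(p,(H<16)&(S>150)&(V>60))@R;w0=-.1625;w=w[(w[:,2]>w0+.005)&(w[:,2]<w0+.045)&(abs(w[:,1]+.037)<.04)&(w[:,0]>.5)&(w[:,0]<.7)]
print("orange",len(w),np.percentile(w,[2,50,98],axis=0))
# well: points below the deck near the chamber
a=world(p,np.ones(H.shape,bool))@R
f=a[(a[:,2]<w0-.045)&(a[:,2]>w0-.062)&(abs(a[:,1]+.037)<.06)&(a[:,0]>.46)&(a[:,0]<.65)]
print("floor",len(f),np.percentile(f,[1,50,99],axis=0))
m=a[(a[:,2]<w0-.008)&(abs(a[:,1]+.037)<.06)&(a[:,0]>.485)&(a[:,0]<.64)&(a[:,2]>w0-.06)]
print("well",len(m),np.percentile(m,[1,99],axis=0))
x=cv2.resize(p["frame"][150:280,200:370],None,fx=4,fy=4,interpolation=cv2.INTER_NEAREST);cv2.imwrite("pics/crop1.png",x[:,:,::-1])
E
```

```text
t 10.2 tcp [0.532 0.301 0.189] grasp uvw [ 0.53   0.292 -0.156] gw [0.532 0.302 0.13 ] F [ 0.236 -0.696 -0.373] gap 0.04983901122560659 0.0
to [0.532 0.293 0.1  ] total dp [-0.008 -0.193 -2.217] rot [-0.066 -0.014 -0.054] | rows 8 dp [-0.001 -0.024 -0.277] ang [-0.008 -0.002 -0.007]
orange 120 [[ 0.614 -0.045 -0.151]
 [ 0.633 -0.039 -0.129]
 [ 0.643 -0.032 -0.126]]
floor 985 [[ 0.502 -0.078 -0.22 ]
 [ 0.541 -0.04  -0.216]
 [ 0.582 -0.001 -0.209]]
well 1277 [[ 0.501 -0.078 -0.22 ]
 [ 0.582 -0.001 -0.172]]
```

View pics/top1.png

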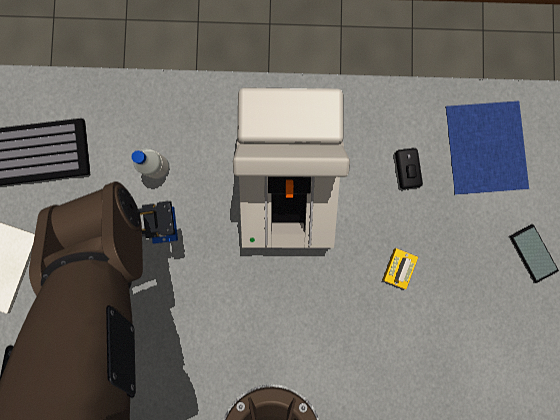

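View pics/crop1.png

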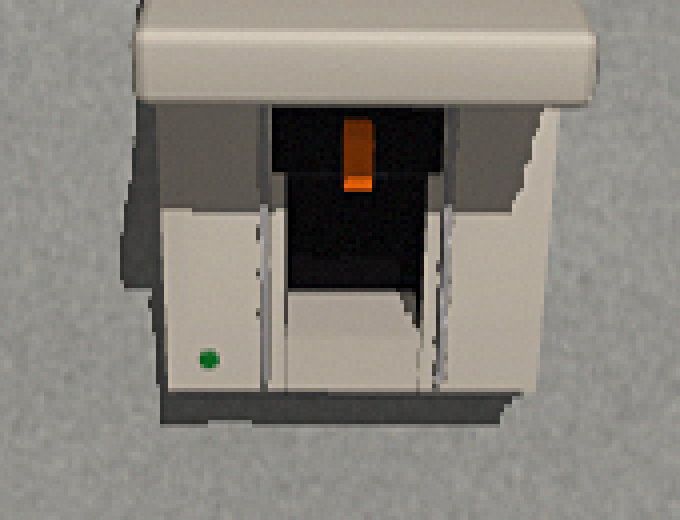

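The cover is fully open: handle at (188,290), well visible at about (205,289). The gripper stands over the cassette at (222,160). Next I'll lower it and grip.

Request:
move_arm(dp=[[0, -0.1, -0.1], [0, -0.1, -0.3], [0, 0, -0.36], [0, 0, -0.36], [0, 0, -0.36], [0, 0, -0.36], [0, 0, -0.25], [0, 0, -0.12], [0, 0, 0]], angular=[[-0.06, 0, -0.05], [0, 0, 0], [0, 0, 0], [0, 0, 0], [0, 0, 0], [0, 0, 0], [0, 0, 0], [0, 0, 0], [0, 0, 0]])

```text
t: 11.15
tool_pos: [0.5323, 0.2927, 0.1015]
eef_rot: [[0.988, 0.152, 0.001], [0.152, -0.988, 0.001], [0.002, -0.001, -1.0]]
wrist_force: [0.4, -0.5, 0.4]
finger_gap: 0.0497
grip_force: 0.0
```

Request:
move_arm(dp=[[0, 0, 0], [0, 0, 0], [0, 0, 0], [0, 0, 0], [0, 0, 0], [0, 0, 0], [0, 0, 0]], angular=[[0, 0, 0], [0, 0, 0], [0, 0, 0], [0, 0, 0], [0, 0, 0], [0, 0, 0], [0, 0, 0]], hand=-1, force=30)

```text
t: 11.85
tool_pos: [0.5325, 0.2927, 0.1025]
eef_rot: [[0.988, 0.152, 0.003], [0.152, -0.988, 0.002], [0.003, -0.001, -1.0]]
wrist_force: [-1.2, -0.9, 3.1]
finger_gap: 0.014
grip_force: 30.0
```

Request:
move_arm(dp=[[0, 0, 0.2], [0, 0, 0.4], [0, 0, 0.6], [0, 0, 0.6], [0, 0, 0.7], [0, 0, 0.7], [0, 0, 0.7], [0, 0, 0.7], [0, 0, 0.7], [0, 0, 0.5]], angular=[[0, 0, 0], [0, 0, 0], [0, 0, 0], [0, 0, 0], [0, 0, 0], [0, 0, 0], [0, 0, 0], [0, 0, 0], [0, 0, 0], [0, 0, 0]])

```text
t: 12.85
tool_pos: [0.5323, 0.2927, 0.3366]
eef_rot: [[0.988, 0.152, 0.004], [0.152, -0.988, 0.002], [0.004, -0.002, -1.0]]
wrist_force: [-0.7, 0.3, -1.0]
finger_gap: 0.0139
grip_force: 30.0
```

```bash
python3 - <<'E'
from plan import *
st();O=np.array([.5545,-.038,-.2165])
plan(grasp(O+[0,0,.041+.10]),RT,20)
print(grasp(O+[0,0,.041]),R[:,2]/.04*.01)
p=env.get_image("side");save(p,"side2.png")
E
```

```text
t 12.85 tcp [0.532 0.293 0.337] grasp uvw [ 0.605  0.283 -0.028] gw [0.532 0.293 0.278] F [-0.688  0.315 -0.965] gap 0.013870819963021891 29.99932050704956
to [ 0.489 -0.029  0.263] total dp [-1.08  -8.042 -1.841] rot [ 0.43  -5.181 -1.321] | rows 20 dp [-0.054 -0.402 -0.092] ang [ 0.021 -0.259 -0.066]
[ 0.539 -0.028  0.176] [-0.125 -0.002  0.217]
```

View pics/side2.png

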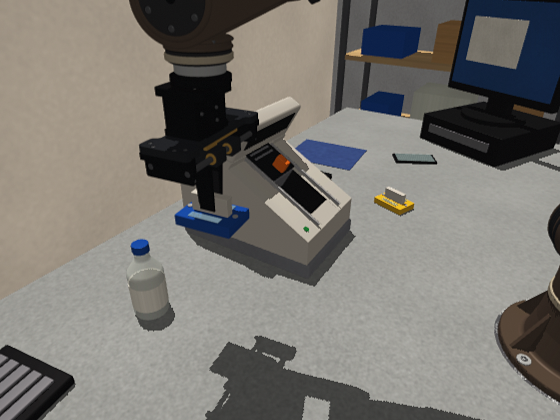

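The cassette hangs level from the rib at (213,213). I'll carry it over the chamber and tilt it on the way.

Request:
move_arm(dp=[[-0.1, -0.2, 0], [-0.1, -0.4, 0], [-0.1, -0.43, 0], [-0.1, -0.43, 0], [-0.1, -0.43, 0], [-0.1, -0.43, 0], [-0.1, -0.43, 0], [-0.1, -0.43, 0], [-0.1, -0.43, 0], [-0.1, -0.43, 0]], angular=[[0.02, -0.26, -0.066], [0.02, -0.26, -0.066], [0.02, -0.26, -0.066], [0.02, -0.26, -0.066], [0.02, -0.26, -0.066], [0.02, -0.26, -0.066], [0.02, -0.26, -0.066], [0.02, -0.26, -0.066], [0.02, -0.26, -0.066], [0.02, -0.26, -0.066]])

```text
t: 13.9
tool_pos: [0.4918, 0.1304, 0.3338]
eef_rot: [[0.962, 0.085, 0.26], [0.085, -0.996, 0.012], [0.26, 0.01, -0.965]]
wrist_force: [-0.0, 0.1, -1.6]
finger_gap: 0.0143
grip_force: 30.0
```

Request:
move_arm(dp=[[0, -0.43, -0.1], [0, -0.43, -0.2], [0, -0.43, -0.2], [0, -0.43, -0.2], [0, -0.43, -0.2], [0, -0.43, -0.2], [0, -0.43, -0.2], [0, -0.43, -0.2], [0, -0.37, -0.2], [0, -0.2, -0.1]], angular=[[0.02, -0.26, -0.066], [0.02, -0.26, -0.066], [0.02, -0.26, -0.066], [0.02, -0.26, -0.066], [0.02, -0.26, -0.066], [0.02, -0.26, -0.066], [0.02, -0.26, -0.066], [0.02, -0.26, -0.066], [0.02, -0.26, -0.066], [0.02, -0.26, -0.066]])

```text
t: 14.9
tool_pos: [0.4918, -0.0303, 0.2613]
eef_rot: [[0.866, 0.016, 0.5], [0.016, -1.0, 0.005], [0.5, 0.004, -0.866]]
wrist_force: [-0.3, 0.4, -2.1]
finger_gap: 0.0136
grip_force: 30.0
```

```bash
python3 - <<'E'
from plan import *
st();O=np.array([.5545,-.038,-.2165])
plan(grasp(O+[0,0,.041+.09]),RT,2)
for n in("side","top"):
    p=env.get_image(n);save(p,n+"3.png")
    hsv=cv2.cvtColor(p["frame"],cv2.COLOR_RGB2HSV).astype(int);H,S,V=hsv[...,0],hsv[...,1],hsv[...,2]
    w=world(p,(H>100)&(H<128)&(S>140)&(V>50))@R
    w=w[(w[:,2]>-.15)&(w[:,2]<-.03)&(abs(w[:,1]+.037)<.07)&(w[:,0]>.45)&(w[:,0]<.65)]
    print(n,len(w), np.percentile(w,[1,25,50,75,99],axis=0) if len(w) else "")
E
```

```text
t 14.9 tcp [ 0.492 -0.03   0.261] grasp uvw [ 0.556 -0.04  -0.078] gw [ 0.521 -0.03   0.21 ] F [-0.261  0.363 -2.056] gap 0.013642926665696348 29.999459981918335
to [ 0.494 -0.029  0.254] total dp [ 0.056  0.033 -0.175] rot [ 0.036 -0.004  0.024] | rows 2 dp [ 0.028  0.017 -0.088] ang [ 0.018 -0.002  0.012]
side 556 [[ 0.511 -0.065 -0.12 ]
 [ 0.524 -0.027 -0.112]
 [ 0.551 -0.01  -0.105]
 [ 0.582 -0.007 -0.104]
 [ 0.599 -0.005 -0.103]]
top 431 [[ 0.542 -0.071 -0.12 ]
 [ 0.578 -0.06  -0.106]
 [ 0.589 -0.043 -0.105]
 [ 0.599 -0.023 -0.104]
 [ 0.601 -0.011 -0.101]]
```

View pics/side3.png

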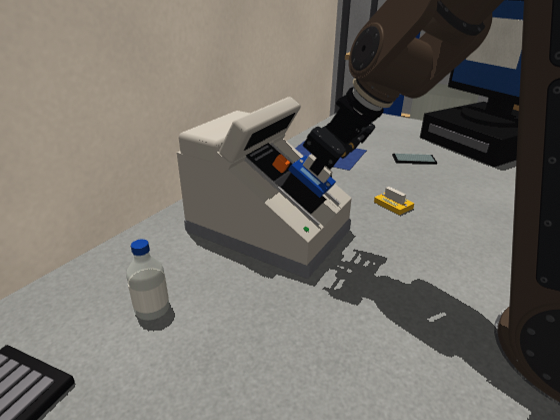

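The cassette sits aligned above the well at (180,313). Now straight down, square to the deck.

Request:
move_arm(dp=[[-0.02, 0.03, -0.01], [0.125, 0.002, -0.217], [0.125, 0.002, -0.217], [0.125, 0.002, -0.217], [0, 0, 0]], angular=[[0.036, 0, 0.024], [0, 0, 0], [0, 0, 0], [0, 0, 0], [0, 0, 0]])

```text
t: 15.5
tool_pos: [0.5068, -0.0271, 0.2352]
eef_rot: [[0.866, 0.021, 0.499], [0.018, -1.0, 0.011], [0.499, -0.001, -0.867]]
wrist_force: [0.3, -0.0, -1.3]
finger_gap: 0.014
grip_force: 30.0
```

Request:
move_arm(dp=[[0.09, 0.0015, -0.156], [0.09, 0.0015, -0.156], [0.09, 0.0015, -0.156], [0.09, 0.0015, -0.156], [0.09, 0.0015, -0.156], [0.09, 0.0015, -0.156], [0.09, 0.0015, -0.156], [0, 0, 0]], angular=[[0, 0, 0], [0, 0, 0], [0, 0, 0], [0, 0, 0], [0, 0, 0], [0, 0, 0], [0, 0, 0], [0, 0, 0]])

```text
t: 16.3
tool_pos: [0.532, -0.0269, 0.1921]
eef_rot: [[0.866, 0.021, 0.5], [0.017, -1.0, 0.011], [0.5, -0.001, -0.866]]
wrist_force: [-0.9, -0.2, -1.8]
finger_gap: 0.0138
grip_force: 30.0
```

```bash
python3 - <<'E'
from plan import *
st()
E
```

```text
t 16.3 tcp [ 0.532 -0.027  0.192] grasp uvw [ 0.556 -0.037 -0.158] gw [ 0.561 -0.026  0.141] F [-0.924 -0.217 -1.806] gap 0.01384280709980093 29.99925345182419
```

Request:
move_arm(dp=[[0.06, 0.001, -0.11], [0.06, 0.001, -0.11], [0, 0, 0]], angular=[[0, 0, 0], [0, 0, 0], [0, 0, 0]])

```text
t: 16.6
tool_pos: [0.5367, -0.027, 0.1836]
eef_rot: [[0.866, 0.02, 0.5], [0.017, -1.0, 0.011], [0.5, -0.001, -0.866]]
wrist_force: [-0.3, 0.3, -1.1]
finger_gap: 0.0136
grip_force: 30.0
```

Request:
move_arm(dp=[[0.025, 0, -0.043], [0, 0, 0]], angular=[[0, 0, 0], [0, 0, 0]])

```text
t: 16.8
tool_pos: [0.5376, -0.0272, 0.1819]
eef_rot: [[0.866, 0.02, 0.5], [0.017, -1.0, 0.01], [0.5, -0.0, -0.866]]
wrist_force: [-0.8, 0.5, -2.0]
finger_gap: 0.014
grip_force: 30.0
```

Request:
move_arm(dp=[[0.015, 0, -0.026], [0, 0, 0]], angular=[[0, 0, 0], [0, 0, 0]])

```text
t: 17.0
tool_pos: [0.5382, -0.0273, 0.1806]
eef_rot: [[0.866, 0.02, 0.5], [0.017, -1.0, 0.01], [0.5, -0.0, -0.866]]
wrist_force: [-0.3, -0.8, -2.3]
finger_gap: 0.014
grip_force: 30.0
```

Request:
move_arm(dp=[[0.0125, 0, -0.022], [0, 0, 0]], angular=[[0, 0, 0], [0, 0, 0]])

```text
t: 17.2
tool_pos: [0.5387, -0.0274, 0.1796]
eef_rot: [[0.866, 0.02, 0.5], [0.017, -1.0, 0.01], [0.5, -0.0, -0.866]]
wrist_force: [1.2, 0.0, -2.2]
finger_gap: 0.0137
grip_force: 30.0
```

Request:
move_arm(dp=[[0.0125, 0, -0.022], [0, 0, 0]], angular=[[0, 0, 0], [0, 0, 0]])

```text
t: 17.4
tool_pos: [0.5388, -0.0273, 0.1794]
eef_rot: [[0.865, 0.02, 0.501], [0.017, -1.0, 0.01], [0.501, -0.0, -0.866]]
wrist_force: [-9.8, 0.5, 9.4]
finger_gap: 0.0136
grip_force: 30.0
```

Request:
move_arm(dp=[[0.0125, 0, -0.022], [0, 0, 0]], angular=[[0, 0, 0], [0, 0, 0]])

```text
t: 17.6
tool_pos: [0.5389, -0.0273, 0.1792]
eef_rot: [[0.865, 0.02, 0.501], [0.017, -1.0, 0.01], [0.501, 0.0, -0.865]]
wrist_force: [-17.2, -0.6, 23.3]
finger_gap: 0.0137
grip_force: 30.0
```

On the floor. I'll relieve the press, release with a small opening, and retract along the normal.

Request:
move_arm(dp=[[-0.016, 0, 0.028], [0, 0, 0]], angular=[[0, 0, 0], [0, 0, 0]])

```text
t: 17.8
tool_pos: [0.539, -0.0273, 0.1793]
eef_rot: [[0.866, 0.02, 0.5], [0.017, -1.0, 0.01], [0.5, -0.0, -0.866]]
wrist_force: [-6.7, 0.6, 8.4]
finger_gap: 0.0134
grip_force: 30.0
```

Request:
move_arm(dp=[[0, 0, 0], [0, 0, 0], [0, 0, 0], [0, 0, 0], [0, 0, 0]], angular=[[0, 0, 0], [0, 0, 0], [0, 0, 0], [0, 0, 0], [0, 0, 0]], hand=-0.35)

```text
t: 18.3
tool_pos: [0.5391, -0.0274, 0.179]
eef_rot: [[0.866, 0.02, 0.5], [0.017, -1.0, 0.01], [0.5, -0.0, -0.866]]
wrist_force: [-0.5, 0.8, -0.4]
finger_gap: 0.0308
grip_force: 0.0
```

Request:
move_arm(dp=[[-0.05, 0, 0.087], [-0.1, -0.002, 0.173], [-0.15, -0.003, 0.26], [-0.2, -0.003, 0.346], [-0.25, -0.004, 0.43], [-0.25, -0.004, 0.43], [-0.25, -0.004, 0.43], [0, 0, 0]], angular=[[0, 0, 0], [0, 0, 0], [0, 0, 0], [0, 0, 0], [0, 0, 0], [0, 0, 0], [0, 0, 0], [0, 0, 0]])

```text
t: 19.1
tool_pos: [0.4887, -0.0281, 0.2671]
eef_rot: [[0.864, 0.02, 0.503], [0.017, -1.0, 0.009], [0.503, 0.001, -0.865]]
wrist_force: [0.1, -0.5, 0.3]
finger_gap: 0.0307
grip_force: 0.0
```

```bash
python3 - <<'E'
from plan import *
st()
for n in("side","top"):
    p=env.get_image(n);save(p,n+"4.png")
    hsv=cv2.cvtColor(p["frame"],cv2.COLOR_RGB2HSV).astype(int);H,S,V=hsv[...,0],hsv[...,1],hsv[...,2]
    w=world(p,(H>100)&(H<128)&(S>140)&(V>30))@R
    w=w[(w[:,2]>-.23)&(w[:,2]<-.15)&(abs(w[:,1]+.037)<.07)&(w[:,0]>.45)&(w[:,0]<.65)]
    print(n,len(w), np.percentile(w,[1,25,50,75,99],axis=0) if len(w) else "")
    a=world(p,np.ones(H.shape,bool))@R;m=a[(a[:,2]>-.185)&(a[:,2]<-.166)&(abs(a[:,1]+.037)<.03)&(a[:,0]>.51)&(a[:,0]<.6)]
    print("rib",len(m),np.percentile(m,[2,50,98],axis=0) if len(m) else "")
    cv2.imwrite(f"pics/c4{n}.png",cv2.resize(p["frame"][120:270,210:360],None,fx=3.5,fy=3.5,interpolation=0)[:,:,::-1])
plan(grasp([.628,-.038,-.133],.119),RT,5)
E
python3 -c "
import cv2,numpy as np
cv2.imwrite('pics/both4.png',cv2.resize(np.hstack([cv2.imread('pics/c4%s.png'%n) for n in('side','top')]),(800,400)))"
```

```text
t 19.1 tcp [ 0.489 -0.028  0.267] grasp uvw [ 0.556 -0.037 -0.072] gw [ 0.518 -0.028  0.216] F [ 0.093 -0.473  0.261] gap 0.030654811444410915 0.0
side 53 [[ 0.509 -0.077 -0.213]
 [ 0.513 -0.062 -0.2  ]
 [ 0.518 -0.057 -0.199]
 [ 0.587 -0.05  -0.198]
 [ 0.597 -0.045 -0.196]]
rib 228 [[ 0.518 -0.042 -0.184]
 [ 0.547 -0.03  -0.173]
 [ 0.576 -0.027 -0.17 ]]
top 442 [[ 0.504 -0.069 -0.202]
 [ 0.521 -0.055 -0.199]
 [ 0.547 -0.03  -0.198]
 [ 0.576 -0.02  -0.198]
 [ 0.59  -0.008 -0.195]]
rib 151 [[ 0.52  -0.044 -0.179]
 [ 0.552 -0.038 -0.171]
 [ 0.578 -0.031 -0.168]]
to [ 0.551 -0.028  0.302] total dp [1.556 0.007 0.912] rot [-0.002  0.012 -0.013] | rows 5 dp [0.311 0.001 0.182] ang [-0.     0.002 -0.003]
```

View pics/both4.png

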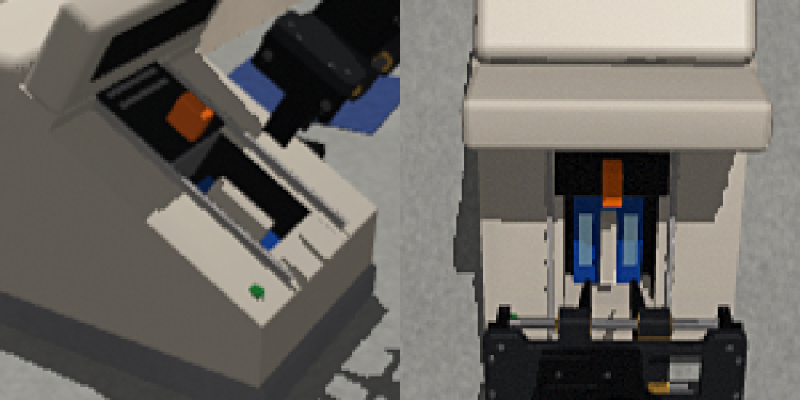

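The cassette lies flat in the well, rib up: (225,240) in the left crop, (235,610) in the right. Next I'll go back to the handle.

Request:
move_arm(dp=[[0.2, 0, 0.115], [0.31, 0.001, 0.18], [0.31, 0.001, 0.18], [0.31, 0.001, 0.18], [0.31, 0.001, 0.18], [0.1, 0, 0.06], [0, 0, 0]], angular=[[0, 0, 0], [0, 0, 0], [0, 0, 0], [0, 0, 0], [0, 0, 0], [0, 0, 0], [0, 0, 0]], hand=0.05)

```text
t: 19.9
tool_pos: [0.551, -0.0279, 0.3003]
eef_rot: [[0.866, 0.02, 0.499], [0.017, -1.0, 0.011], [0.499, -0.001, -0.866]]
wrist_force: [-0.3, 0.0, -0.7]
finger_gap: 0.0498
grip_force: 0.0
```

```bash
python3 - <<'E'
from plan import *
st();plan(grasp([.628,-.038,-.132]),RT,8)
E
```

```text
t 19.9 tcp [ 0.551 -0.028  0.3  ] grasp uvw [ 0.627 -0.038 -0.074] gw [ 0.58  -0.027  0.249] F [-0.293  0.008 -0.683] gap 0.04982250675945574 0.0
to [ 0.581 -0.027  0.251] total dp [ 0.748  0.013 -1.237] rot [-0.007 -0.007 -0.019] | rows 8 dp [ 0.094  0.002 -0.155] ang [-0.001 -0.001 -0.002]
```

Request:
move_arm(dp=[[0.094, 0.002, -0.155], [0.094, 0.002, -0.155], [0.094, 0.002, -0.155], [0.094, 0.002, -0.155], [0.094, 0.002, -0.155], [0.094, 0.002, -0.155], [0.094, 0.002, -0.155], [0.094, 0.002, -0.155], [0, 0, 0]], angular=[[0, 0, 0], [0, 0, 0], [0, 0, 0], [0, 0, 0], [0, 0, 0], [0, 0, 0], [0, 0, 0], [0, 0, 0], [0, 0, 0]])

```text
t: 20.8
tool_pos: [0.581, -0.0273, 0.2505]
eef_rot: [[0.866, 0.02, 0.499], [0.017, -1.0, 0.01], [0.499, -0.001, -0.867]]
wrist_force: [0.1, -0.1, -0.3]
finger_gap: 0.0502
grip_force: 0.0
```

Request:
move_arm(dp=[[0, 0, 0], [0, 0, 0], [0, 0, 0], [0, 0, 0], [0, 0, 0], [0, 0, 0]], angular=[[0, 0, 0], [0, 0, 0], [0, 0, 0], [0, 0, 0], [0, 0, 0], [0, 0, 0]], hand=-1, force=15)

```text
t: 21.4
tool_pos: [0.5807, -0.0277, 0.2517]
eef_rot: [[0.865, 0.019, 0.501], [0.017, -1.0, 0.01], [0.501, 0.0, -0.866]]
wrist_force: [-1.7, -3.6, 1.4]
finger_gap: 0.0157
grip_force: 15.0
```

Request:
move_arm(dp=[[-0.1, -0.002, -0.058], [-0.195, -0.004, -0.1125], [-0.195, -0.004, -0.1125], [-0.195, -0.004, -0.1125], [-0.195, -0.004, -0.1125], [-0.195, -0.004, -0.1125], [-0.195, -0.004, -0.1125]], angular=[[0, 0, 0], [0, 0, 0], [0, 0, 0], [0, 0, 0], [0, 0, 0], [0, 0, 0], [0, 0, 0]])

```text
t: 22.1
tool_pos: [0.5298, -0.0286, 0.2223]
eef_rot: [[0.865, 0.019, 0.501], [0.017, -1.0, 0.009], [0.501, 0.001, -0.865]]
wrist_force: [2.5, -1.4, 0.9]
finger_gap: 0.0157
grip_force: 15.0
```

```bash
python3 - <<'E'
from plan import *
st();plan(grasp([.517,-.038,-.132]),RT,6)
E
```

```text
t 22.1 tcp [ 0.53  -0.029  0.222] grasp uvw [ 0.569 -0.038 -0.131] gw [ 0.559 -0.028  0.171] F [ 2.45  -1.411  0.893] gap 0.01573663981393997 15.000662952661514
to [ 0.485 -0.029  0.195] total dp [-1.123 -0.012 -0.675] rot [ 0.005  0.013 -0.008] | rows 6 dp [-0.187 -0.002 -0.112] ang [ 0.001  0.002 -0.001]
```

Request:
move_arm(dp=[[-0.187, -0.002, -0.11], [-0.187, -0.002, -0.11], [-0.187, -0.002, -0.11], [-0.187, -0.002, -0.11], [-0.187, -0.002, -0.11], [-0.187, -0.002, -0.11], [0, 0, 0]], angular=[[0, 0, 0], [0, 0, 0], [0, 0, 0], [0, 0, 0], [0, 0, 0], [0, 0, 0], [0, 0, 0]])

```text
t: 22.8
tool_pos: [0.4839, -0.0293, 0.1957]
eef_rot: [[0.866, 0.018, 0.499], [0.016, -1.0, 0.008], [0.499, 0.001, -0.866]]
wrist_force: [-9.2, -4.9, 8.2]
finger_gap: 0.0161
grip_force: 15.0
```

Request:
move_arm(dp=[[-0.043, -0.001, -0.025], [0, 0, 0]], angular=[[0, 0, 0], [0, 0, 0]])

```text
t: 23.0
tool_pos: [0.483, -0.0294, 0.1951]
eef_rot: [[0.866, 0.018, 0.5], [0.016, -1.0, 0.008], [0.501, 0.001, -0.866]]
wrist_force: [-5.4, -4.4, 8.5]
finger_gap: 0.0159
grip_force: 15.0
```

Request:
move_arm(dp=[[-0.043, -0.001, -0.025], [0, 0, 0]], angular=[[0, 0, 0], [0, 0, 0]])

```text
t: 23.2
tool_pos: [0.4814, -0.0294, 0.1942]
eef_rot: [[0.865, 0.018, 0.501], [0.016, -1.0, 0.008], [0.501, 0.001, -0.866]]
wrist_force: [-3.9, -5.2, 8.8]
finger_gap: 0.016
grip_force: 15.0
```

```bash
python3 - <<'E'
from plan import *
np.set_printoptions(precision=4,suppress=True)
st()
E
```

```text
t 23.2 tcp [ 0.4814 -0.0294  0.1942] grasp uvw [ 0.5135 -0.0383 -0.1312] gw [ 0.5109 -0.0289  0.1431] F [-3.9084 -5.1924  8.7939] gap 0.015961216545737508 15.00213012099266
```

Request:
move_arm(dp=[[-0.043, -0.001, -0.025], [0, 0, 0]], angular=[[0, 0, 0], [0, 0, 0]])

```text
t: 23.4
tool_pos: [0.4809, -0.0295, 0.1939]
eef_rot: [[0.864, 0.019, 0.503], [0.017, -1.0, 0.009], [0.503, 0.001, -0.864]]
wrist_force: [2.5, -3.5, 9.9]
finger_gap: 0.0161
grip_force: 15.0
```

Request:
move_arm(dp=[[-0.03, 0, -0.017], [0, 0, 0]], angular=[[0, 0, 0], [0, 0, 0]])

```text
t: 23.6
tool_pos: [0.4805, -0.0295, 0.1937]
eef_rot: [[0.863, 0.019, 0.504], [0.017, -1.0, 0.009], [0.504, 0.001, -0.863]]
wrist_force: [7.6, -2.4, 9.6]
finger_gap: 0.016
grip_force: 15.0
```

Request:
move_arm(dp=[[-0.03, 0, -0.017], [0, 0, 0]], angular=[[0, 0, 0], [0, 0, 0]])

```text
t: 23.8
tool_pos: [0.48, -0.0295, 0.1933]
eef_rot: [[0.863, 0.019, 0.506], [0.017, -1.0, 0.009], [0.506, 0.001, -0.863]]
wrist_force: [12.8, -1.9, 9.9]
finger_gap: 0.0161
grip_force: 15.0
```

```bash
python3 - <<'E'
from plan import *
np.set_printoptions(precision=4,suppress=True)
st()
E
```

```text
t 23.8 tcp [ 0.48   -0.0295  0.1933] grasp uvw [ 0.5122 -0.0383 -0.1312] gw [ 0.5098 -0.029   0.1424] F [12.7542 -1.9062  9.9486] gap 0.016127388142140504 14.999696910381317
```

Force along the slope has risen to about 16 N with the cover no longer moving, so it's on the closed stop. Releasing and backing away.

Request:
move_arm(dp=[[0, 0, 0], [0, 0, 0], [0, 0, 0], [0, 0, 0], [-0.05, 0, 0.087], [-0.15, 0, 0.26], [-0.25, 0, 0.43], [-0.25, 0, 0.43], [-0.25, 0, 0.43], [-0.25, 0, 0.43]], angular=[[0, 0, 0], [0, 0, 0], [0, 0, 0], [0, 0, 0], [0, 0, 0], [0, 0, 0], [0, 0, 0], [0, 0, 0], [0, 0, 0], [0, 0, 0]], hand=0.05)

```text
t: 24.8
tool_pos: [0.4322, -0.0287, 0.2692]
eef_rot: [[0.866, 0.02, 0.5], [0.017, -1.0, 0.011], [0.5, -0.001, -0.866]]
wrist_force: [0.9, 0.2, 0.2]
finger_gap: 0.0499
grip_force: 0.0
```

Request:
move_arm(dp=[[0, 0.3, 0.2], [0, 0.6, 0.2], [0, 0.6, 0.2], [0, 0.6, 0], [0, 0.6, 0], [0, 0.6, 0], [0, 0.6, 0], [0, 0.6, 0], [0, 0.3, 0], [0, 0, 0]], angular=[[0, 0, 0], [0, 0, 0], [0, 0, 0], [0, 0, 0], [0, 0, 0], [0, 0, 0], [0, 0, 0], [0, 0, 0], [0, 0, 0], [0, 0, 0]])

```text
t: 25.8
tool_pos: [0.4327, 0.1644, 0.2926]
eef_rot: [[0.865, 0.023, 0.501], [0.019, -1.0, 0.013], [0.501, -0.002, -0.866]]
wrist_force: [0.8, 0.0, 0.1]
finger_gap: 0.0501
grip_force: 0.0
```

```bash
python3 - <<'E'
from plan import *
st()
p=env.get_image("top");save(p,"top5.png")
hsv=cv2.cvtColor(p["frame"],cv2.COLOR_RGB2HSV).astype(int);H,S,V=hsv[...,0],hsv[...,1],hsv[...,2]
w=world(p,(H<16)&(S>150)&(V>60))@R;w0=-.1625;w=w[(w[:,2]>w0+.005)&(w[:,2]<w0+.045)&(abs(w[:,1]+.037)<.04)&(w[:,0]>.45)&(w[:,0]<.7)]
print("orange",len(w),np.percentile(w,[2,50,98],axis=0))
cv2.imwrite("pics/top5c.png",cv2.resize(p["frame"][100:300,130:430],None,fx=2.6,fy=2.6,interpolation=0)[:,:,::-1])
E
```

```text
t 25.8 tcp [0.433 0.164 0.293] grasp uvw [ 0.524  0.157 -0.023] gw [0.462 0.165 0.242] F [0.815 0.015 0.074] gap 0.050058136947462833 0.0
orange 119 [[ 0.499 -0.045 -0.153]
 [ 0.521 -0.038 -0.129]
 [ 0.528 -0.032 -0.125]]
```

View pics/top5c.png

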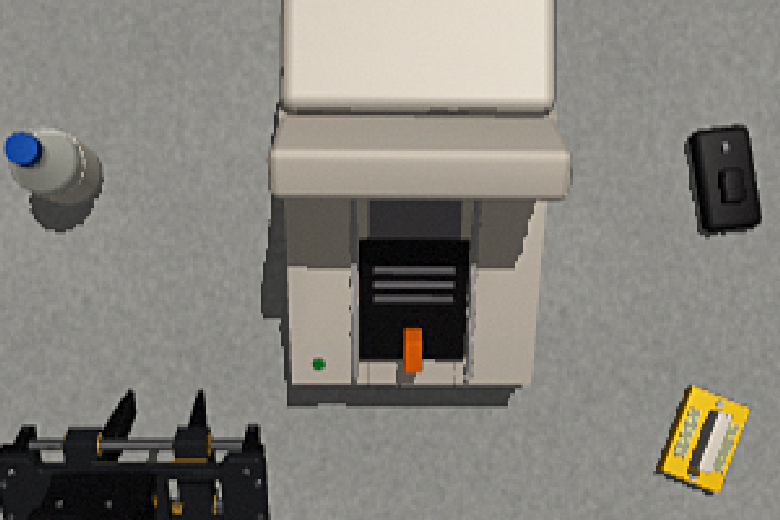

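The picture shows the cover closed (handle at (350,412) in the crop), 115 mm below its open position. The yellow cassette, bottle and mouse are untouched, and the gripper is clear. I'll hand it in.

```bash
python3 -c "
from plant import env
print(env.finish_job())"
```

```text
the job is handed in; nothing more can be done
None
```

Job handed in at about 26 s: the blue cassette lies flat in the chamber, rib up, the cover is on its closed stop, and the yellow cassette, bottle and mouse were left untouched.

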